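Pack two marble slabs with a cork separator and snap the gift box lid home

ROBOT

A 6-joint arm with a two-finger parallel gripper is mounted at the origin on the work surface. World frame = base frame: x ahead of the robot, y to its left, z up, the work surface at z = 0. Lengths are in m, angles in rad, forces in N, time in s.
With the tool pointing down it reaches from about 0.375 to 0.9 m from the base axis. Payload 3.1 kg.
Tool frame: the origin (TCP) lies midway between the tips of the shut fingers; the grasp point (between the pads) lies 19 mm behind it (manip.pinch_z is the distance from the TCP to the grasp point, in m); z points along the fingers, y is the line along which they close (so a half turn about z gives the same grasp; the last joint's range is limited). The gripper opens to 85 mm and grips with 20 to 120 N. Pads are 22 mm wide; open, the fingers measure 114 mm over their backs; the gripper's body (76 mm by 85 mm) begins 54 mm behind the grasp point. The pads swing forward as they close: fully open they stand 13 mm farther back than shut.
Start: joints at [-1.411, 0.527, 1.433, -0, 1.181, -0.178], TCP at [0.208, -0.589, 0.231] pointing down, gripper open.
Joint ranges: [-3.08, 3.08], [-0.75, 2.2], [0.22, 2.44], [-1.43, 4.57], [0, 2.65], [-2.85, 2.85]. Speed limits (rad/s): [2.79, 2.79, 3.14, 3.14, 3.14, 3.14].

INTERFACE

Orientations are given as a unit quaternion [x, y, z, w].
In Python, from station import manip, viewer, ticket gives the robot as it stands.
- The arm moves only by the shell command python3 -m creep 'ROWS' [FORCE]. ROWS is JSON, a list of rows, each an object with "slide": the shift along the tool's x, y, z in cm, a list of three; "angular": the turn, a rotation vector about the tool's x, y, z in rad, a list of three; "claw": the opening, from -1 (shut) to 1 (fully open). A call has 1 to 10 rows; each row shifts and turns the commanded pose from where the row before left it, along the tool's axes as they then stand; what a row does not reach is not made up. A row lasts 1/12 s, in which the tool goes at most 41.7 mm and 7.16 degrees, less where a joint would pass 70% of its speed; a pose out of reach is approached as far as the arm can. A call with a gripper value outside its range is refused whole. The fingers move at their own pace and stop on an object; FORCE is the grip in N (left out, the last holds). Time passes only in rows, so rows that do not move let the fingers close. It gives the time, the measured TCP pose, the force, the opening and the grip force at its end, in the units of the state.
- manip.sense(): the state, without advancing time (a new reading comes with each control period).
- viewer.snapshot(name): name is "scene" or "side" or "wrist"; returns the picture (420x560x3 uint8, blue, green, red); there is no depth.
- viewer.calibration(name): a dict with "fov_y" (degrees; the focal length in pixels is half the picture's height over the tangent of half this angle, whatever the lens; pixels are square), "cx", "cy" (the principal point, pixels), "T" (4x4, takes a point from camera to world coordinates); the wrist camera has in their place "tool_from_camera" (4x4, takes a point from camera to tool coordinates, whose origin is the TCP and whose axes are the flange's). Camera axes: x right, y up, looking along -z (the intrinsics and any distortion apply to the point x, -y, -z); pixel columns grow to the right and rows downward; lengths in m; the calibration is good to about 2 mm. A picture is of the moment at which its call begins: read the wrist's pose just before it. calibration takes no time and is no camera call.
- ticket.sign_off(): hands the job in; it is judged then, once.
The state is a dict: "t": time; "q": joint angles; "qd": joint speeds; "tau": joint torques, N m; "tcp_pos": TCP position; "tool_rot": TCP orientation; "force": force on the tool from outside, world axes, zero at the start; "ft_torque": the same for the moment, N m; "finger_gap": opening from 0.0 (shut) to 1.0 (fully open); "gripper_force": force on a finger pad.
Only numpy, scipy, OpenCV 4.12 (cv2) and the standard library are available. Lean on these libraries where they do the work, as an engineer would, in place of code of your own. Each camera call takes 0.05 s, during which the arm holds its last target. There are 200 camera calls.

TASK

Finish packing the wooden gift box, which already holds one marble slab: lay the cork sheet flat on that slab, then the loose marble slab of the same size flat on the cork. Set the lid on the box so that it rests, level and standing proud, on the two spring catches and let go of it; then push it down until both ends have snapped fully home and it sits flush on the rim all round. Leave the short slab and all other goods standing where they are.

Things in the scene. Friction and masses are not known exactly. Their poses are not given: they have to be found in the camera images.
- box: Fixed open wooden gift box, 195 long (x) x 84 wide (y) x 66 mm high; origin at the centre of its underside, z up. Floor 8, end walls 15, side walls 8 mm thick. Inside 68 wide; 156 long up to 46 mm height, 165 above that. Each long side has a thumb notch 80 mm wide at its middle, open from inner floor to rim, for the fingers.
- box_rim (a point): Centre of the box's mouth at rim height, 66 mm above its underside.
- catch_a (a point): Centre of the steel spring roller at the middle of the box's -x end wall: horizontal, 10 mm thick, 38 mm wide, 55 mm above the box's underside. It stands 4 mm into the opening (157 mm free between the two rollers) and yields outwards at about 5 N, rising 1.5 N per mm. Smooth.
- catch_b (a point): The same roller at the box's +x end wall.
- slab_low: Marble slab 150 (x) x 62 (y) x 14 mm lying in the box on its floor; origin at the centre of its underside. Its top is 22 mm above the box's underside.
- sheet: Loose stiff cork sheet 150 (x) x 62 (y) x 5 mm lying on the table; origin at the centre of its underside; about 35 g.
- slab_top: Loose marble slab 150 (x) x 62 (y) x 14 mm lying on the table; origin at the centre of its underside; about 0.35 kg.
- slab_short: Bystander: a shorter marble slab 100 (x) x 62 (y) x 14 mm on the table, not wanted; origin at the centre of its underside.
- lid: Loose wooden lid, about 0.17 kg, standing on its plug; origin at the centre of the plug's underside, z up, x along its length. Plug 62 mm wide (y), with a round-edged lip 162 long and 8 mm high at its foot. Cover plate 195 x 84 x 8 mm, underside 20.5 and top 28.5 mm above the origin. Either way round fits the box.
- lid_bar (a point): Centre of the top of the lid's grip bar, 60.5 mm above the lid's origin. The bar is 80 (x) x 16 (y) x 32 mm high and stands at the middle of the plate. The lid set on the box first rests on the two rollers, its plate about 11.5 mm above the rim (lid origin about 57 mm above the box's underside).
- lid_end_a (a point): Point on top of the lid's plate, 78 mm from its centre towards its -x end, above a roller when on the box. About 7 to 10 N of push here (about 16 N at the lid's middle) snaps the lip past the roller; the plate then meets the rim (lid origin 45.5 mm, this point 74 mm above the box's underside).
- lid_end_b (a point): The same point at the lid's +x end.
- mortar: Bystander: small dark stone mortar, 68 mm across, 58 mm high; origin under its centre.
- bowl: Bystander: small dark wooden bowl, 72 mm across, 45 mm high; origin under its centre.
- coasters: Bystander: round pile of marble coasters, 90 mm across, 30 mm high; origin under its centre.
- tortoise: Bystander: carved stone tortoise, about 100 mm long, 42 mm high; origin under its centre.
- stack: Fixed tall stack of three stone mortars, 110 mm across, 255 mm high with the pestle in the top one; origin under its centre. Keep clear of it.

How it is judged:
On the way, in this order (a step that is already met when the one before it is completed fails the run):
1. the cork sheet lies flat on the slab in the box, let go (z of sheet in the frame of box between 0.0195 and 0.0245 m and horizontal distance between sheet and box below 0.008 m and angle between sheet's own z axis and vertical below 0.04 rad and contact force between the fingers and sheet below 0.2 N), for 0.2 s.
2. the second slab lies flat on the cork sheet, let go (z of slab_top in the frame of box between 0.0245 and 0.0295 m and horizontal distance between slab_top and box below 0.008 m and angle between slab_top's own z axis and vertical below 0.04 rad and contact force between the fingers and slab_top below 0.2 N), for 0.2 s.
3. the lid rests level on the spring catches, still standing proud, let go (z of lid in the frame of box between 0.0535 and 0.0615 m and horizontal distance between lid and box below 0.008 m and angle between lid's own z axis and vertical below 0.05 rad and linear speed of lid below 0.02 m/s and contact force between the fingers and lid below 0.2 N), for 0.2 s.
4. the lid is pressed home at both ends (z of each of lid_end_a, lid_end_b in the frame of box below 0.0765 m), for 0.2 s.
At the end, for the whole second after the job is handed in: Slab, cork sheet and slab lie flat in the box in that order (each within 8 mm of the box's centre and 2.5 mm of its height), and both ends of the lid are within 2.5 mm of flush on the rim, lid level and at rest (all of step 4 and horizontal distance between each of lid, slab_low, sheet, slab_top and box below 0.008 m and angle between lid's own z axis and vertical below 0.03 rad and linear speed of lid below 0.02 m/s and z of slab_low in the frame of box below 0.01 m and z of sheet in the frame of box between 0.0195 and 0.0245 m and z of slab_top in the frame of box between 0.0245 and 0.0295 m and angle between slab_top's own z axis and vertical below 0.04 rad); the robot touches nothing.
It fails at once if the short slab or another of the goods is shifted by more than 25 mm or tipped over (distance of any of slab_short, mortar, bowl, coasters, tortoise from where it was at the start of the episode above 0.025 m or angle between any of mortar, bowl, tortoise's own z axis and vertical above 0.6 rad).
It also fails if it takes over 72 s, if anything falls off the work surface, if the arm or the gripper's body presses on something with over 40 N, if the wrist force passes 120 N, or if a joint passes its speed limit or range.

## Working session

There is one attempt and no reset: what is moved stays moved. The work goes in short steps, Python scripts to look and compute and a shell command to move; the robot and the scene stay as the last step left them, time stands still between calls to the robot, and variables do not carry over. Pictures are saved under pics/ and viewed, at most 10 in all, crops included, and the job is handed in when it is done.

```bash
ls; mkdir -p pics
python3 - <<'E'
from station import manip,viewer,ticket
import cv2,numpy as np
np.set_printoptions(precision=4,suppress=True)
s=manip.sense();print(s['t'],s['tcp_pos'],s['tool_rot'],manip.pinch_z)
for n in("scene","side","wrist"):
    c=viewer.calibration(n);print(n,c)
    cv2.imwrite(f'pics/{n}0.png',viewer.snapshot(n))
E
```

```text
pics
0.0 [ 0.2076 -0.5887  0.2303] [ 0.9857  0.1686  0.     -0.0011] 0.0187
scene {'fov_y': 49.59274542496488, 'cx': 276.36080126796276, 'cy': 203.1863037873403, 'T': array([[-0.7907, -0.4573,  0.407 ,  1.0695],
       [ 0.612 , -0.5781,  0.5396,  0.6458],
       [-0.0115,  0.6758,  0.737 ,  0.9515],
       [ 0.    ,  0.    ,  0.    ,  1.    ]])}
side {'fov_y': 45.922610761984345, 'cx': 270.3217641774909, 'cy': 209.00738556231096, 'T': array([[-0.7253,  0.3948, -0.564 , -0.2294],
       [-0.6881, -0.4378,  0.5786,  0.8322],
       [-0.0185,  0.8078,  0.5892,  0.9461],
       [ 0.    ,  0.    ,  0.    ,  1.    ]])}
wrist {'fov_y': 66.91732042550984, 'cx': 282.79945696169113, 'cy': 207.76306240128199, 'tool_from_camera': array([[-0.    ,  0.9642,  0.2653,  0.0667],
       [ 1.    ,  0.0005, -0.0016, -0.0006],
       [-0.0017,  0.2653, -0.9642, -0.1415],
       [ 0.    ,  0.    ,  0.    ,  1.    ]])}
```

```bash
cd pics; python3 -c "
import cv2,numpy as np
a=[cv2.imread(n+'0.png') for n in('scene','side')]
cv2.imwrite('a1.png',cv2.resize(a[0],(800,600)));cv2.imwrite('a2.png',cv2.resize(a[1],(800,600)))"
```

```text
(no output)
```

View pics/a1.png

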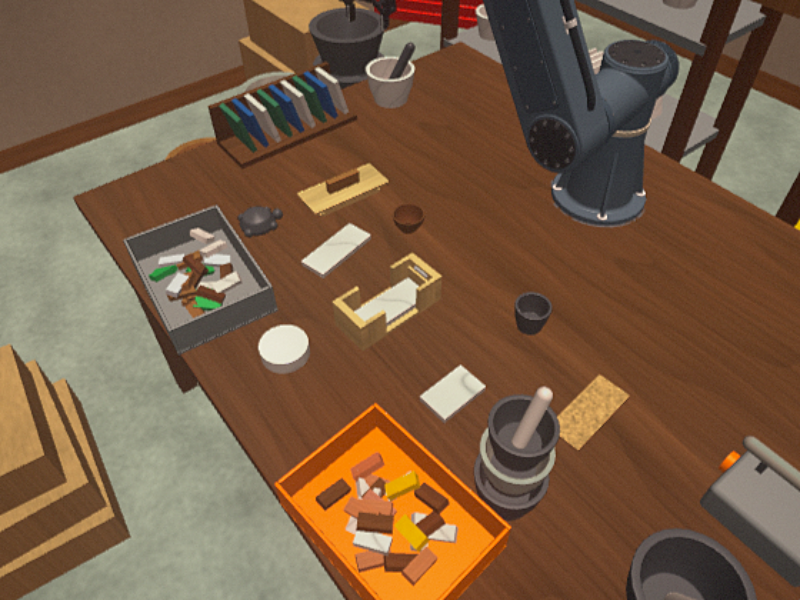

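View pics/a2.png

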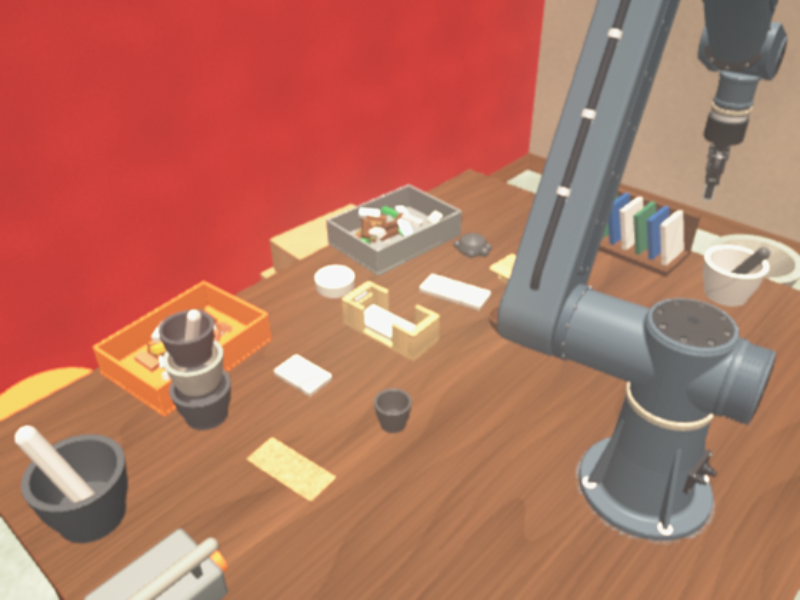

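The scene view shows (in 800x600 px) the lid at (343,188), slab_top at (336,250), the box at (388,300), slab_short at (452,392) and the cork at (592,412). The tall stack is at (518,450). The side view shows the cork at (292,468), the box at (390,318) and slab_top at (455,291); the lid is partly hidden by the arm.

```bash
cat > h.py <<'E'
from station import manip,viewer,ticket
import cv2,numpy as np
from scipy.spatial.transform import Rotation as R
np.set_printoptions(precision=4,suppress=True)
def cam(n,s=None):
    c=viewer.calibration(n); f=210/np.tan(np.radians(c['fov_y'])/2)
    if n=='wrist':
        s=s or manip.sense(); T=np.eye(4);T[:3,:3]=R.from_quat(s['tool_rot']).as_matrix();T[:3,3]=s['tcp_pos'];T=T@c['tool_from_camera']
    else: T=c['T']
    return f,c['cx'],c['cy'],T
def ray(C,uv):
    f,cx,cy,T=C; uv=np.atleast_2d(uv).astype(float)
    d=np.c_[(uv[:,0]-cx)/f,-(uv[:,1]-cy)/f,-np.ones(len(uv))]@T[:3,:3].T
    return T[:3,3],d
def plane(C,uv,z):
    o,d=ray(C,uv); return o+d*((z-o[2])/d[:,2])[:,None]
def proj(C,p):
    f,cx,cy,T=C; q=(np.atleast_2d(p)-T[:3,3])@T[:3,:3]
    return np.c_[cx+f*q[:,0]/-q[:,2],cy-f*q[:,1]/-q[:,2]]
def tri(obs):
    A=np.zeros((3,3));b=np.zeros(3)
    for C,uv in obs:
        o,d=ray(C,uv);d=d[0]/np.linalg.norm(d);M=np.eye(3)-np.outer(d,d);A+=M;b+=M@o
    return np.linalg.solve(A,b)
def snap(n,name):
    s=manip.sense();C=cam(n,s);im=viewer.snapshot(n);cv2.imwrite(f'pics/{name}.png',im);return C,im
def goto(x,y,z,yaw):
    "shift in tool axes (cm) and turn about tool z for TCP x,y,z with tool x-axis at yaw, tool down"
    s=manip.sense();M=R.from_quat(s['tool_rot']).as_matrix()
    t=R.from_euler('z',yaw)*R.from_euler('x',np.pi)
    print('slide cm',100*M.T@(np.array([x,y,z])-s['tcp_pos']),'rotvec',(R.from_matrix(M).inv()*t).as_rotvec(),'yaw now',np.arctan2(M[1,0],M[0,0]),'t',s['t'])
def quad(mask,C,z,seed=None):
    "rect of the component nearest seed (world), on plane z: centre, long,short, yaw of long axis"
    cs,_=cv2.findContours(mask,cv2.RETR_EXTERNAL,cv2.CHAIN_APPROX_NONE)
    out=[]
    for c in cs:
        if cv2.contourArea(c)<150: continue
        p=plane(C,c[:,0,:],z)[:,:2]
        (cx,cy),(w,h),a=cv2.minAreaRect((p*1000).astype(np.float32))
        if w<h: w,h,a=h,w,a+90
        out.append((cx/1000,cy/1000,w,h,((a+90)%180)-90,cv2.contourArea(c)))
    if seed is not None: out=[min(out,key=lambda o:np.hypot(o[0]-seed[0],o[1]-seed[1]))]
    return out
def white(im):
    h=cv2.cvtColor(im,cv2.COLOR_BGR2HSV);return cv2.morphologyEx(cv2.inRange(h,(0,0,130),(179,60,255)),cv2.MORPH_OPEN,np.ones((3,3)))
def yellow(im,lo=90,vlo=100):
    h=cv2.cvtColor(im,cv2.COLOR_BGR2HSV);return cv2.morphologyEx(cv2.inRange(h,(15,lo,vlo),(32,255,255)),cv2.MORPH_OPEN,np.ones((3,3)))
E
python3 - <<'E'
from h import *
for n,pts in (('scene',dict(lid=(343,188,.03),top=(336,250,.014),box=(388,300,.03),short=(452,392,.014),cork=(592,412,.005),stack=(512,490,0),mort=(533,313,.06),bowl=(408,219,.045),coast=(284,348,.03),tort=(260,220,.03))),('side',dict(top=(455,291,.014),box=(390,318,.03),short=(303,374,.014),cork=(292,468,.005)))):
    C=cam(n);im=cv2.imread(f'pics/{n}0.png')
    for k,(u,v,z) in pts.items():
        p=plane(C,(u*.7,v*.7),z)[0];hsv=cv2.cvtColor(im,cv2.COLOR_BGR2HSV)[int(v*.7),int(u*.7)]
        print(n,k,p[:2],hsv,end=' ')
        if k in('top','short'): print(np.array(quad(white(im),C,.014,p)[0]),end='')
        if k in('lid','cork'): print(np.array(quad(yellow(im),C,z if k=='cork' else .0285,p)[0]),end='')
        print()
E
```

```text
scene lid [ 0.4608 -0.3486] [ 14 142 104] [  0.4583  -0.3477 198.6663 105.7242  -3.1155 757.5   ]
scene top [ 0.5782 -0.2063] [ 25  35 219] [  0.5733  -0.2138 151.1824  62.1958  13.1466 670.5   ]
scene box [ 0.5861 -0.017 ] [ 24  33 202] 
scene short [0.6196 0.2069] [ 26  29 221] [  0.6172   0.2052  99.2594  62.6128   3.4921 813.    ]
scene cork [0.4568 0.378 ] [ 18 150 213] [   0.4574    0.3714  151.1308   62.7494    6.0444 1274.5   ]
scene stack [0.6585 0.3933] [14 85 93] 
scene mort [0.4161 0.1913] [  6  37 109] 
scene bowl [ 0.4225 -0.1616] [ 10 173 109] 
scene coast [ 0.8013 -0.041 ] [ 23  18 235] 
scene tort [ 0.6623 -0.37  ] [  8  34 136] 
side top [ 0.5672 -0.2086] [ 30   2 247] [  0.5718  -0.21   155.3952  75.7374  13.395  589.    ]
side box [ 0.5935 -0.0224] [ 30   2 247] 
side short [0.6114 0.2073] [ 30   1 247] [  0.6145   0.2067 108.5577  68.2074   3.7206 586.5   ]
side cork [0.4535 0.3708] [ 25  88 247] [  0.5318  -0.0319 135.4921  96.9545 -51.3955 514.5   ]
```

```bash
python3 -m creep '[{"slide":[0,0,0],"angular":[0,0,0.113],"claw":1},{"slide":[0,0,0],"angular":[0,0,0.113],"claw":1},{"slide":[0,0,0],"angular":[0,0,0.113],"claw":1},{"slide":[2.4,-3,0],"angular":[0,0,0],"claw":1},{"slide":[2.4,-3,0],"angular":[0,0,0],"claw":1},{"slide":[2.4,-3,0],"angular":[0,0,0],"claw":1},{"slide":[2.4,-3,0],"angular":[0,0,0],"claw":1},{"slide":[2.4,-3,0],"angular":[0,0,0],"claw":1},{"slide":[2.4,-3,0],"angular":[0,0,0],"claw":1},{"slide":[2.4,-3,0],"angular":[0,0,0],"claw":1}]' 40
python3 -m creep '[{"slide":[2.4,-3,0],"angular":[0,0,0],"claw":1},{"slide":[2.4,-3,0],"angular":[0,0,0],"claw":1},{"slide":[2.4,-3,0],"angular":[0,0,0],"claw":1},{"slide":[2.4,-3,0],"angular":[0,0,0],"claw":1},{"slide":[2.4,-3,0],"angular":[0,0,0],"claw":1},{"slide":[0,0,0],"angular":[0,0,0],"claw":1},{"slide":[0,0,0],"angular":[0,0,0],"claw":1}]'
cat > m1.py <<'E'
from h import *
import sys,pickle
C,im=snap('wrist',sys.argv[1]); pickle.dump(C,open(f'pics/{sys.argv[1]}.pkl','wb'))
s=manip.sense();print(s['tcp_pos'],R.from_quat(s['tool_rot']).as_matrix()[0],s['force'])
for o in quad(white(im),C,.014): print('white.014',np.array(o))
for z in(.005,.0285,.066):
  for o in quad(yellow(im),C,z): print('yel',z,np.array(o))
E
python3 m1.py w1
```

```text
t: 0.98
tcp_pos: [0.3765, -0.3778, 0.2312]
tool_rot: [1.0, -0.0, -0.0, -0.0]
force: [0.2, 0.1, -0.3]
finger_gap: 1.004
gripper_force: 0.0
t: 1.57
tcp_pos: [0.4966, -0.2275, 0.2311]
tool_rot: [1.0, 0.002, -0.0, -0.0]
force: [-0.5, -0.9, 0.1]
finger_gap: 1.0
gripper_force: 0.0
[ 0.4959 -0.2288  0.231 ] [ 1.      0.0022 -0.0008] [-0.759  -0.9558 -0.1541]
white.014 [   0.572    -0.215   149.0339   61.7079   13.3805 8062.    ]
white.014 [   0.5862   -0.0123  151.7432   64.0068    2.8202 7459.    ]
yel 0.005 [    0.4495    -0.364    209.8171    92.3731    -3.2177 10092.    ]
yel 0.005 [  0.6423   0.0473  42.2312  23.1826  77.2707 630.    ]
yel 0.005 [   0.5781    0.0064  206.6813  136.9272    2.145  8569.5   ]
yel 0.0285 [    0.4568    -0.3552   196.3996    86.466     -3.2177 10092.    ]
yel 0.0285 [  0.6372   0.0298  39.5306  21.7001  77.2708 630.    ]
yel 0.0285 [   0.5771   -0.0085  193.4644  128.1709    2.145  8569.5   ]
yel 0.066 [    0.4684    -0.3412   174.9887    77.0398    -3.2177 10092.    ]
yel 0.066 [  0.6291   0.0018  35.2211  19.3345  77.2706 630.    ]
yel 0.066 [   0.5756   -0.0323  172.3736  114.1982    2.145  8569.5   ]
```

View pics/w1.png

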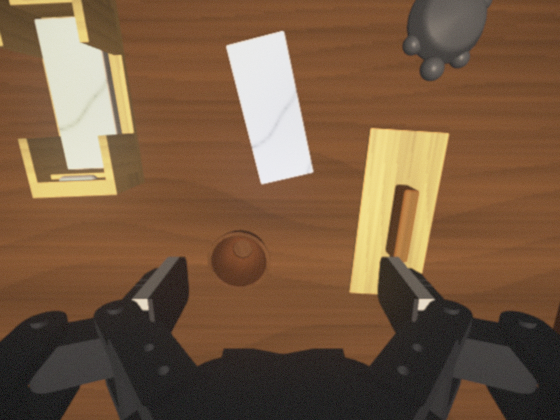

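The first wrist view shows slab_top at pixel (270,108), the lid at (405,210), the tortoise top right and the bowl at (240,258). The box is at the left with one end at (70,185). Next I'll view the box from above, then go on to the cork.

```bash
python3 -m creep '[{"slide":[0.2,-3.7,0],"angular":[0,0,0],"claw":1},{"slide":[0,-3.7,0],"angular":[0,0,0],"claw":1},{"slide":[0,-3.7,0],"angular":[0,0,0],"claw":1},{"slide":[0,-3.7,0],"angular":[0,0,0],"claw":1},{"slide":[0,-3.7,0],"angular":[0,0,0],"claw":1},{"slide":[0,-3.7,0],"angular":[0,0,0],"claw":1},{"slide":[0,0,0],"angular":[0,0,0],"claw":1},{"slide":[0,0,0],"angular":[0,0,0],"claw":1}]' >/dev/null
python3 m1.py w2
python3 -m creep '[{"slide":[-1,-3.6,0],"angular":[0,0,-0.011],"claw":1},{"slide":[-1,-3.6,0],"angular":[0,0,-0.011],"claw":1},{"slide":[-1,-3.6,0],"angular":[0,0,-0.011],"claw":1},{"slide":[-1,-3.6,0],"angular":[0,0,-0.011],"claw":1},{"slide":[-1,-3.6,0],"angular":[0,0,-0.011],"claw":1},{"slide":[-1,-3.6,0],"angular":[0,0,-0.011],"claw":1},{"slide":[-1,-3.6,0],"angular":[0,0,-0.011],"claw":1},{"slide":[-1,-3.6,0],"angular":[0,0,-0.011],"claw":1},{"slide":[0,0,0],"angular":[0,0,-0.01],"claw":1},{"slide":[0,0,0],"angular":[0,0,0],"claw":1}]' 
python3 m1.py w3
python3 -c "
import cv2,numpy as np
cv2.imwrite('pics/w23.png',cv2.resize(np.hstack([cv2.imread('pics/w2.png'),cv2.imread('pics/w3.png')[:,:]]),(800,300)))
cv2.imwrite('pics/w2c.png',cv2.resize(cv2.imread('pics/w2.png')[0:250,120:440],(768,600)))"
```

```text
[ 0.4977 -0.0084  0.2314] [ 1.     -0.0003  0.0001] [ 0.4367  0.8767 -0.8295]
white.014 [   0.572    -0.2134  149.0837   62.4818   13.394  8033.5   ]
white.014 [   0.5862   -0.015   152.2983   62.5072    2.8817 8604.5   ]
white.014 [   0.616     0.202    98.92     62.2349    3.7231 5922.    ]
yel 0.005 [  0.4109   0.3344  57.6146  17.1411 -13.164  348.5   ]
yel 0.005 [   0.4302   -0.3266  180.6497   40.438    13.0886 2591.5   ]
yel 0.005 [    0.5792    -0.0181   210.2497   102.4803     2.7742 17029.    ]
yel 0.0285 [  0.4207   0.3126  53.9328  16.0457 -13.1641 348.5   ]
yel 0.0285 [   0.4387   -0.3062  169.1054   37.8538   13.0886 2591.5   ]
yel 0.0285 [    0.5783    -0.0174   196.8139    95.9314     2.7742 17029.    ]
yel 0.066 [  0.4363   0.2778  48.0576  14.2977 -13.164  348.5   ]
yel 0.066 [   0.4524   -0.2735  150.6837   33.7302   13.0885 2591.5   ]
yel 0.066 [    0.5767    -0.0162   175.3738    85.481      2.7742 17029.    ]
t: 3.17
tcp_pos: [0.4075, 0.2769, 0.2313]
tool_rot: [0.999, 0.05, 0.0, 0.0]
force: [-0.6, -0.4, -0.6]
finger_gap: 0.998
gripper_force: 0.0
[0.4079 0.276  0
[... 197 characters left out ...]
 [  0.2646   0.4267  86.9375  25.0631 -24.4102 573.    ]
white.014 [   0.3902    0.1616   74.8606   73.7055   11.7706 3039.5   ]
white.014 [  0.5718   0.0146  47.414   15.3749  18.6431 370.    ]
white.014 [   0.5812    0.2023   62.7904   33.2211  -84.2929 2178.5   ]
yel 0.005 [   0.4571    0.3707  149.8925   63.2929    5.8452 7455.5   ]
yel 0.005 [   0.5545    0.0023  130.8865   53.7639    3.5026 2738.5   ]
yel 0.0285 [   0.4582    0.3652  140.3142   59.2484    5.8451 7455.5   ]
yel 0.0285 [   0.5493    0.0203  122.5228   50.3283    3.5026 2738.5   ]
yel 0.066 [   0.4599    0.3563  125.0298   52.7945    5.8452 7455.5   ]
yel 0.066 [   0.541     0.049   109.1763   44.846     3.5026 2738.5   ]
```

View pics/w2c.png

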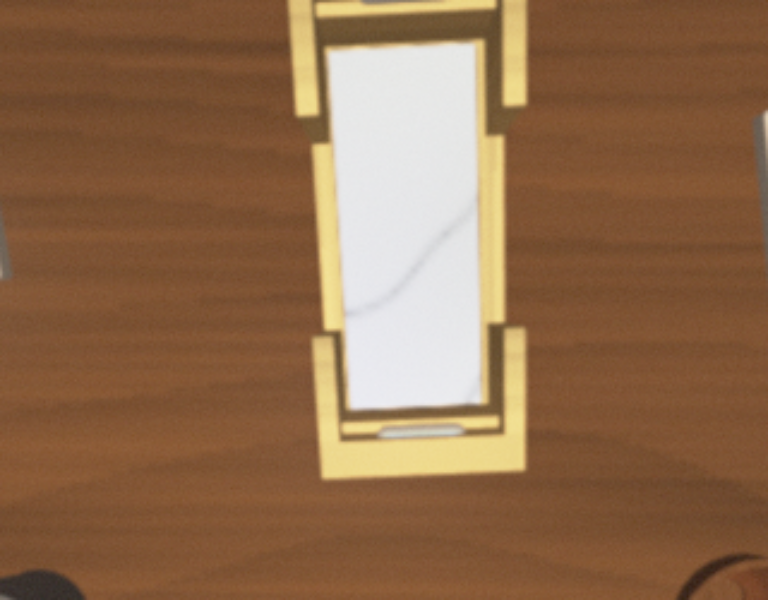

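View pics/w3.png

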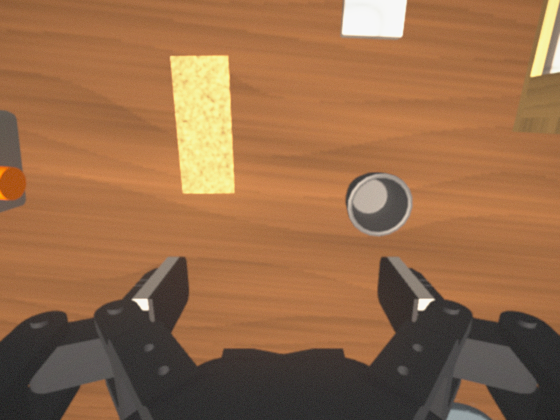

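The box crop shows the slab inside, the near wall with its roller at (420,432) in the crop, the notches between rows 115 and 330, and the far wall cut off at the top. The cork view shows the sheet clear at (203,124), with the mortar at (378,203) well away from it.

Run:
```python
from h import *
import pickle
S=cam('scene');si=cv2.imread('pics/scene0.png')
def corners(mask,C,seed,z):
    cs,_=cv2.findContours(mask,cv2.RETR_EXTERNAL,cv2.CHAIN_APPROX_NONE)
    c=min([c for c in cs if cv2.contourArea(c)>300],key=lambda c:np.linalg.norm(plane(C,c[:,0,:].mean(0),z)[0,:2]-seed))
    m=cv2.moments(c);return np.array([m['m10']/m['m00'],m['m01']/m['m00']])
for nm,f,m,seed,z in(('cork','w3',yellow,(.457,.371),.005),('top','w1',white,(.572,-.214),.014),('top','w2',white,(.572,-.214),.014)):
    C=pickle.load(open(f'pics/{f}.pkl','rb'));im=cv2.imread(f'pics/{f}.png')
    a=corners(m(im),C,seed,z);b=corners(m(si),S,seed,z);print(nm,a,b,tri([(C,a),(S,b)]))
C=pickle.load(open('pics/w2.pkl','rb'))
print(quad(white(cv2.imread('pics/w2.png')),C,.022,(.586,-.015)))
goto(.4573,.371,-.0045,.102)
```

```text
cork [202.9443 122.6698] [412.6516 287.286 ] [0.4614 0.3728 0.0081]
top [270.4342 106.613 ] [234.609  173.4601] [ 0.5766 -0.2135  0.0138]
top [473.0111 107.6212] [234.609  173.4601] [ 0.5772 -0.2109  0.0164]
[(0.5857163696289063, -0.014796871185302735, 148.90194702148438, 61.113277435302734, 2.8817124366760254, 8604.5)]
slide cm [ 5.8229 -8.9955 23.5692] rotvec [ 0.0008 -0.0004 -0.0051] yaw now 0.0968752276184515 t 3.2167
```

```bash
python3 -m creep '[{"slide":[1.94,-3,3],"angular":[0,0,-0.002],"claw":1},{"slide":[1.94,-3,3],"angular":[0,0,-0.002],"claw":1},{"slide":[1.94,-3,3],"angular":[0,0,0],"claw":1},{"slide":[0,0,3],"angular":[0,0,0],"claw":1},{"slide":[0,0,3],"angular":[0,0,0],"claw":1},{"slide":[0,0,2],"angular":[0,0,0],"claw":1},{"slide":[0,0,1],"angular":[0,0,0],"claw":1},{"slide":[0,0,0],"angular":[0,0,0],"claw":1},{"slide":[0,0,0],"angular":[0,0,0],"claw":1}]' 25
python3 m1.py w4; python3 -c "
from h import *
goto(.4573,.371,-.0045,.102)"
```

```text
t: 3.97
tcp_pos: [0.452, 0.3609, 0.061]
tool_rot: [0.999, 0.049, 0.0, 0.0]
force: [0.1, -0.3, 0.8]
finger_gap: 0.996
gripper_force: 0.0
[0.4524 0.3616 0.0619] [0.995  0.0994 0.0019] [-0.335   0.1537  0.6531]
white.014 [  0.416    0.4372  26.8583   5.1037 -33.8885 171.5   ]
white.014 [   0.5781    0.2321   29.2532   18.5642    8.4887 1090.    ]
yel 0.005 [    0.4576     0.3718   148.7919    62.0746     6.0549 20968.    ]
yel 0.0285 [    0.4648     0.3714   131.0881    54.6888     6.0549 20968.    ]
yel 0.066 [    0.4763     0.3707   102.8372    42.9028     6.0549 20968.    ]
slide cm [ 0.5692 -0.8859  6.6456] rotvec [-0.0007 -0.002  -0.0024] yaw now 0.09958842181196356 t 4.0167
```

View pics/w4.png

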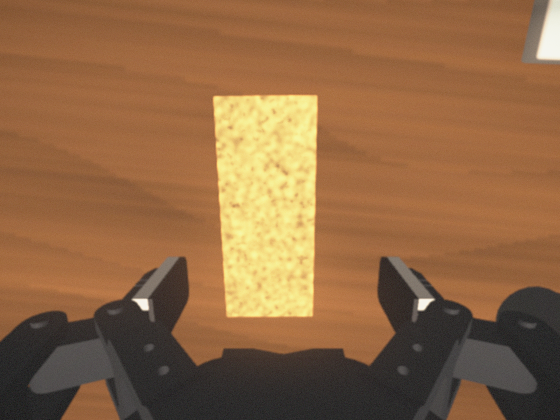

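The cork lies centred at (265,205), between the fingers but a little to the left; the measured centre is (0.4576, 0.3718) with yaw 6.05°.

```bash
python3 -m creep '[{"slide":[0.6,-0.95,2],"angular":[0,0,-0.006],"claw":1},{"slide":[0,0,2],"angular":[0,0,0],"claw":1},{"slide":[0,0,1],"angular":[0,0,0],"claw":1},{"slide":[0,0,0.5],"angular":[0,0,0],"claw":1},{"slide":[0,0,0],"angular":[0,0,0],"claw":1},{"slide":[0,0,0],"angular":[0,0,0],"claw":1},{"slide":[0,0,0],"angular":[0,0,0],"claw":1}]'
python3 -c "
from h import *
goto(.4576,.3718,-.0045,.1057);print(manip.sense()['force'])"
```

```text
t: 4.6
tcp_pos: [0.4563, 0.3727, 0.0071]
tool_rot: [0.999, 0.054, 0.001, -0.0]
force: [0.2, 0.2, 0.4]
finger_gap: 0.997
gripper_force: 0.0
slide cm [0.1168 0.0994 1.1583] rotvec [-0.0007 -0.0018  0.002 ] yaw now 0.10773844274474759 t 4.6
[0.1987 0.2161 0.3761]
```

```bash
python3 -m creep '[{"slide":[0.1,0.1,0.6],"angular":[0,0,0],"claw":1},{"slide":[0,0,0.5],"angular":[0,0,0],"claw":1},{"slide":[0,0,0],"angular":[0,0,0],"claw":1},{"slide":[0,0,0],"angular":[0,0,0],"claw":0.4},{"slide":[0,0,0],"angular":[0,0,0],"claw":0.3},{"slide":[0,0,0],"angular":[0,0,0],"claw":0.2},{"slide":[0,0,0],"angular":[0,0,0],"claw":0.2},{"slide":[0,0,0],"angular":[0,0,0],"claw":0.2}]' 25
python3 -c "
from h import *
s=manip.sense();print(s['force'],s['finger_gap']*85)"
```

```text
t: 5.27
tcp_pos: [0.4568, 0.3715, -0.0049]
tool_rot: [0.999, 0.054, 0.0, -0.0]
force: [-0.1, 0.0, 1.9]
finger_gap: 0.71
gripper_force: 27.3
[-0.1443  0.0255  1.9061] 60.39068659732679
```

```bash
python3 -m creep '[{"slide":[0,0,-0.5],"angular":[0,0,0],"claw":0.2},{"slide":[0,0,-1.5],"angular":[0,0,0],"claw":0.2},{"slide":[0,0,-3],"angular":[0,0,0],"claw":0.2},{"slide":[0,0,-3],"angular":[0,0,0],"claw":0.2},{"slide":[0,0,-3],"angular":[0,0,0],"claw":0.2},{"slide":[0,0,-2],"angular":[0,0,0],"claw":0.2},{"slide":[0,0,0],"angular":[0,0,0],"claw":0.2},{"slide":[0,0,0],"angular":[0,0,0],"claw":0.2}]'
python3 - <<'E'
from h import *
C,im=snap('wrist','w5');s=manip.sense();print(s['tcp_pos'])
for o in quad(yellow(im),C,s['tcp_pos'][2]+.0095,s['tcp_pos']): print(np.array(o))
goto(.5862,-.015,.115,.049)
E
```

```text
t: 5.93
tcp_pos: [0.4573, 0.3719, 0.1264]
tool_rot: [0.999, 0.054, 0.001, -0.001]
force: [-0.8, -0.5, -0.3]
finger_gap: 0.715
gripper_force: 27.5
[0.4564 0.3713 0.1249]
[    0.472      0.3737   120.7622    62.3806     6.1118 35173.    ]
slide cm [ 8.7519 39.8011  0.9938] rotvec [0.     0.0001 0.0588] yaw now 0.10777360554428315 t 5.9833
```

View pics/w5.png

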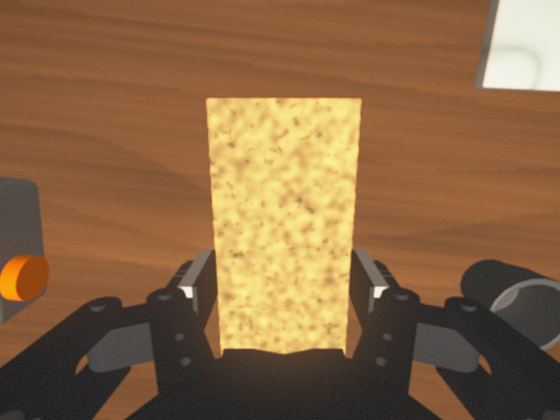

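The sheet is held square between the pads: its far edge is at row 98, and the width and yaw match the tool. I'll carry it to the box.

```bash
python3 -m creep '[{"slide":[1,3.56,0],"angular":[0,0,0.0588],"claw":0.2},{"slide":[1,3.56,0],"angular":[0,0,0],"claw":0.2},{"slide":[1,3.56,0],"angular":[0,0,0],"claw":0.2},{"slide":[1,3.56,0],"angular":[0,0,0],"claw":0.2},{"slide":[1,3.56,0],"angular":[0,0,0],"claw":0.2},{"slide":[1,3.56,0],"angular":[0,0,0],"claw":0.2},{"slide":[1,3.56,0],"angular":[0,0,0],"claw":0.2},{"slide":[1,3.56,0],"angular":[0,0,0],"claw":0.2},{"slide":[1,3.56,0],"angular":[0,0,0],"claw":0.2},{"slide":[1,3.56,0],"angular":[0,0,0],"claw":0.2}]' >/dev/null
python3 -m creep '[{"slide":[1,3.3,0],"angular":[0,0,0],"claw":0.2},{"slide":[0,0,0],"angular":[0,0,0],"claw":0.2},{"slide":[0,0,0],"angular":[0,0,0],"claw":0.2},{"slide":[0,0,0],"angular":[0,0,0],"claw":0.2}]'
python3 - <<'E'
from h import *
C,im=snap('wrist','w6');s=manip.sense()
C2,im2=snap('scene','s6')
goto(.5855,-.0153,.030,.049)
E
```

```text
t: 7.15
tcp_pos: [0.586, -0.0105, 0.1232]
tool_rot: [1.0, 0.024, -0.002, -0.001]
force: [0.1, 0.7, -0.7]
finger_gap: 0.714
gripper_force: 27.5
slide cm [-0.0697  0.5909  9.3836] rotvec [-0.0011  0.0031  0.0014] yaw now 0.050363205306926805 t 7.25
```

View pics/w6.png

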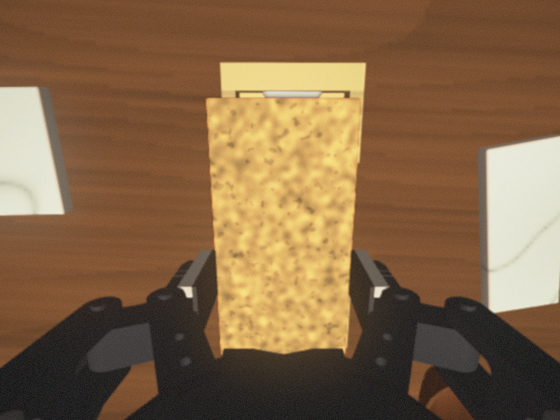

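The far rim edge of the box is visible from (220,63) to (366,63), with its roller at (292,94); I'll use it to refine the box position.

Run:
```python
from h import *
im=cv2.imread('pics/w6.png');C=cam('wrist')
m=yellow(im);m[93:]=0
c=max(cv2.findContours(m,cv2.RETR_EXTERNAL,cv2.CHAIN_APPROX_NONE)[0],key=cv2.contourArea)
x,y,w,h=cv2.boundingRect(c);print(x,y,w,h)
pl=m[y+6:88].nonzero();
top=[(u,np.nonzero(m[:,u])[0][0]) for u in range(x+8,x+w-8)]
P=plane(C,top,.066);k=np.polyfit(P[:,1],P[:,0],1);print('yaw',-np.arctan(k[0]))
r=np.nonzero(m[75])[0];E=plane(C,[(r[0]-.5,75),(r[-1]+.5,75)],.066);print(E,np.linalg.norm(E[0]-E[1]))
ym=E[:,1].mean();xe=np.polyval(k,ym);ya=.049
print('box',xe-.0975*np.cos(ya),ym-(E[:,0].mean()-xe+.0975)*np.sin(ya))
s=manip.sense();print(s['tcp_pos'])
```

```text
219 61 148 32
yaw 0.050173606354488455
[[ 0.6761  0.0322  0.066 ]
 [ 0.6804 -0.0528  0.066 ]] 0.08506351171106974
box 0.5878522433246738 -0.014713712614326939
[ 0.5862 -0.0095  0.1238]
```

```bash
python3 -m creep '[{"slide":[0,0.56,1],"angular":[0,0,0],"claw":0.2},{"slide":[0,0,2.5],"angular":[0,0,0],"claw":0.2},{"slide":[0,0,2],"angular":[0,0,0],"claw":0.2},{"slide":[0,0,0.8],"angular":[0,0,0],"claw":0.2},{"slide":[0,0,0],"angular":[0,0,0],"claw":0.2},{"slide":[0,0,0],"angular":[0,0,0],"claw":0.2},{"slide":[0,0,0],"angular":[0,0,0],"claw":0.2}]' 
python3 -c "
from h import *
goto(.5862,-.015,.018,.05);print(manip.sense()['force'])"
```

```text
t: 7.83
tcp_pos: [0.5887, -0.0163, 0.0627]
tool_rot: [1.0, 0.025, 0.001, 0.0]
force: [-0.2, -0.6, -0.6]
finger_gap: 0.713
gripper_force: 27.5
slide cm [-0.2472 -0.1486  4.4651] rotvec [ 0.0004 -0.0016 -0.0004] yaw now 0.04962850776223698 t 7.8333
[-0.161  -0.5842 -0.5831]
```

```bash
python3 -m creep '[{"slide":[-0.22,-0.13,0.3],"angular":[0,0,0],"claw":0.2},{"slide":[0,0,0.8],"angular":[0,0,0],"claw":0.2},{"slide":[0,0,1],"angular":[0,0,0],"claw":0.2},{"slide":[0,0,0.9],"angular":[0,0,0],"claw":0.2},{"slide":[0,0,0.6],"angular":[0,0,0],"claw":0.2},{"slide":[0,0,0],"angular":[0,0,0],"claw":0.2},{"slide":[0,0,0],"angular":[0,0,0],"claw":0.2}]' 
python3 -c "
from h import *
goto(.5862,-.015,.018,.05);print(manip.sense()['force'])"
```

```text
t: 8.42
tcp_pos: [0.5852, -0.0153, 0.0251]
tool_rot: [1.0, 0.024, -0.001, -0.0]
force: [0.4, 0.2, -0.7]
finger_gap: 0.712
gripper_force: 27.5
slide cm [ 0.0981 -0.0228  0.7053] rotvec [-0.0004  0.0016 -0.0011] yaw now 0.04893054858285583 t 8.4167
[ 0.4055  0.2412 -0.7383]
```

Clean so far, with no contact. I'll lower the last 7 mm, then open.

```bash
python3 -m creep '[{"slide":[0.08,0,0.4],"angular":[0,0,0],"claw":0.2},{"slide":[0,0,0.3],"angular":[0,0,0],"claw":0.2},{"slide":[0,0,0.05],"angular":[0,0,0],"claw":0.2},{"slide":[0,0,0],"angular":[0,0,0],"claw":0.2}]' 
python3 -m creep '[{"slide":[0,0,0],"angular":[0,0,0],"claw":0.6},{"slide":[0,0,0],"angular":[0,0,0],"claw":0.7},{"slide":[0,0,0],"angular":[0,0,0],"claw":0.75},{"slide":[0,0,0],"angular":[0,0,0],"claw":0.75},{"slide":[0,0,-1],"angular":[0,0,0],"claw":0.75},{"slide":[0,0,-3],"angular":[0,0,0],"claw":0.9},{"slide":[0,0,-3],"angular":[0,0,0],"claw":1},{"slide":[0,0,-3],"angular":[0,0,0],"claw":1},{"slide":[0,0,-3],"angular":[0,0,0],"claw":1},{"slide":[0,0,0],"angular":[0,0,0],"claw":1}]'
python3 - <<'E'
from h import *
C,im=snap('wrist','w7')
for o in quad(yellow(im,lo=150),C,.027,(.586,-.015)): print(np.array(o))
s=manip.sense();print(s['force']);goto(.572,-.214,.13,.233)
E
```

```text
t: 8.75
tcp_pos: [0.5865, -0.0153, 0.0183]
tool_rot: [1.0, 0.024, -0.0, -0.0]
force: [-0.0, -0.6, -0.8]
finger_gap: 0.713
gripper_force: 27.5
t: 9.58
tcp_pos: [0.5906, -0.016, 0.1554]
tool_rot: [1.0, 0.025, 0.006, 0.002]
force: [0.6, -0.4, 0.3]
finger_gap: 0.995
gripper_force: 0.0Traceback (most recent call last):
  File "<stdin>", line 3, in <module>
  File "h.py", line 42, in quad
    if seed is not None: out=[min(out,key=lambda o:np.hypot(o[0]-seed[0],o[1]-seed[1]))]
                              ~~~^^^^^^^^^^^^^^^^^^^^^^^^^^^^^^^^^^^^^^^^^^^^^^^^^^^^^^
ValueError: min() iterable argument is empty
```

View pics/w7.png

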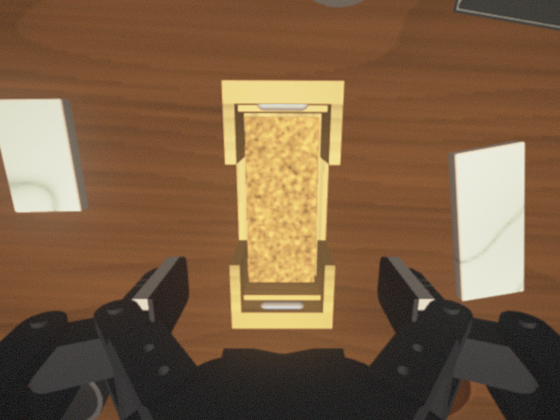

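The cork lies flat and centred in the box at (283,198), both rollers are visible at (283,105) and (283,305), and the fingers are clear.

```bash
cat > box.py <<'E'
from h import *
import sys
C,im=snap('wrist',sys.argv[1])
h=cv2.cvtColor(im,cv2.COLOR_BGR2HSV)
for lo,z,n in((60,.066,'box'),):
  m=yellow(im,lo,80);m=cv2.morphologyEx(m,cv2.MORPH_CLOSE,np.ones((9,9)))
  for o in quad(m,C,z): print(n,np.array(o))
for o in quad(white(im),C,.014): print('w14',np.array(o))
for o in quad(white(im),C,.041): print('w41',np.array(o))
E
python3 box.py w8
python3 -c "
from h import *
goto(.572,-.2138,.13,.233)"
```

```text
box [    0.5875    -0.0159   195.5472    85.7154     2.6442 26688.5   ]
w14 [  0.4799  -0.0212  40.8398   6.7249 -87.3313 238.5   ]
w14 [   0.5728   -0.2123  149.5346   62.4107   13.4367 9898.5   ]
w14 [  0.6706  -0.0123  40.3943   4.0041 -87.1751 228.    ]
w14 [   0.6164    0.2016   97.8997   62.2215    3.4833 7450.5   ]
w41 [  0.4967  -0.0203  36.9138   6.0784 -87.3301 238.5   ]
w41 [   0.5806   -0.1931  135.1596   56.411    13.4367 9898.5   ]
w41 [  0.669   -0.0122  36.5111   3.6192 -87.1747 228.    ]
w41 [   0.62      0.1811   88.4884   56.24      3.4832 7450.5   ]
slide cm [-2.5197 19.7356  2.0737] rotvec [ 0.0015 -0.0038 -0.1839] yaw now 0.04910721029069648 t 9.6833
```

```bash
python3 -m creep '[{"slide":[-0.5,3.9,0],"angular":[0,0,0],"claw":1},{"slide":[-0.5,3.9,0],"angular":[0,0,0],"claw":1},{"slide":[-0.5,3.9,0],"angular":[0,0,0],"claw":1},{"slide":[-0.5,3.9,0],"angular":[0,0,0],"claw":1},{"slide":[-0.5,3.9,0],"angular":[0,0,0],"claw":1},{"slide":[0,0,2],"angular":[0,0,-0.092],"claw":1},{"slide":[0,0,3],"angular":[0,0,-0.092],"claw":1},{"slide":[0,0,2],"angular":[0,0,0],"claw":1},{"slide":[0,0,0],"angular":[0,0,0],"claw":1},{"slide":[0,0,0],"angular":[0,0,0],"claw":1}]' 
python3 box.py w9; python3 -c "
from h import *
goto(.5725,-.213,-.003,.2339)"
```

```text
t: 10.52
tcp_pos: [0.5693, -0.2104, 0.0763]
tool_rot: [0.993, 0.116, -0.002, -0.002]
force: [0.3, 0.1, 0.3]
finger_gap: 1.0
gripper_force: 0.0
box [  0.5048  -0.3496  26.8892  14.7243  11.8076 367.5   ]
box [   0.5644   -0.3257   70.6783   16.261    86.9235 1927.    ]
box [    0.5799    -0.0855   161.991     35.1844    -0.1759 20200.5   ]
w14 [    0.5729    -0.2144   147.9515    60.7193    13.3858 19016.5   ]
w41 [    0.5811    -0.2118   128.3147    52.6603    13.3858 19016.5   ]
slide cm [0.1436 0.2568 8.079 ] rotvec [-0.0014  0.0014 -0.001 ] yaw now 0.23288011990795163 t 10.5667
```

```bash
python3 -m creep '[{"slide":[0.15,0.33,1.5],"angular":[0,0,0],"claw":1},{"slide":[0,0,2.5],"angular":[0,0,0],"claw":1},{"slide":[0,0,2],"angular":[0,0,0],"claw":1},{"slide":[0,0,1],"angular":[0,0,0],"claw":1},{"slide":[0,0,0.6],"angular":[0,0,0],"claw":1},{"slide":[0,0,0],"angular":[0,0,0],"claw":1},{"slide":[0,0,0],"angular":[0,0,0],"claw":1}]' 40
python3 -c "
from h import *
goto(.5728,-.2138,-.003,.2339)"
```

```text
t: 11.15
tcp_pos: [0.5741, -0.2144, 0.0034]
tool_rot: [0.993, 0.116, 0.001, 0.001]
force: [0.3, 0.2, -0.4]
finger_gap: 1.001
gripper_force: 0.0
slide cm [-0.1107 -0.086   0.6374] rotvec [ 0.0012 -0.0012 -0.0006] yaw now 0.23325431883565678 t 11.15
```

```bash
python3 -m creep '[{"slide":[-0.1,-0.08,0.5],"angular":[0,0,0],"claw":1},{"slide":[0,0,0.1],"angular":[0,0,0],"claw":1},{"slide":[0,0,0],"angular":[0,0,0],"claw":0.4},{"slide":[0,0,0],"angular":[0,0,0],"claw":0.2},{"slide":[0,0,0],"angular":[0,0,0],"claw":0.2},{"slide":[0,0,0],"angular":[0,0,0],"claw":0.2},{"slide":[0,0,0],"angular":[0,0,0],"claw":0.2}]' 50
python3 -m creep '[{"slide":[0,0,-0.5],"angular":[0,0,0],"claw":0.2},{"slide":[0,0,-1.5],"angular":[0,0,0],"claw":0.2},{"slide":[0,0,-3],"angular":[0,0,0],"claw":0.2},{"slide":[0,0,-3],"angular":[0,0,0],"claw":0.2},{"slide":[0,0,-3],"angular":[0,0,0],"claw":0.2},{"slide":[0,0,-2],"angular":[0,0,0],"claw":0.2},{"slide":[0,0,0],"angular":[0,0,0],"claw":0.2},{"slide":[0,0,0],"angular":[0,0,0],"claw":0.2}]'
python3 - <<'E'
from h import *
C,im=snap('wrist','w10');s=manip.sense();print(s['tcp_pos'])
M=R.from_quat(s['tool_rot']).as_matrix()
# far edge, in tool coordinates, on slab top plane (bottom = tcp+.003)
for o in quad(white(im),C,s['tcp_pos'][2]+.017,s['tcp_pos']):
    print(np.array(o)); d=np.array([o[0]-s['tcp_pos'][0],o[1]-s['tcp_pos'][1],0])
    t=M.T@d; print('tool',t,'far edge',t[0]+o[2]/2000,'yaw tool',np.degrees(np.arctan2(M[1,0],M[0,0])))
goto(.5872,-.0157,.115,.048)
E
```

```text
t: 11.73
tcp_pos: [0.5726, -0.2139, -0.0027]
tool_rot: [0.993, 0.116, 0.0, 0.0]
force: [-1.8, 0.2, 5.7]
finger_gap: 0.709
gripper_force: 56.6
t: 12.4
tcp_pos: [0.5722, -0.2136, 0.1267]
tool_rot: [0.993, 0.116, 0.0, 0.0]
force: [-0.9, -0.1, -4.1]
finger_gap: 0.712
gripper_force: 56.1
[ 0.5711 -0.213   0.1253]
[    0.5886    -0.2093   114.4062    61.168     13.5948 36018.    ]
tool [ 0.0178  0.0004 -0.    ] far edge 0.07501848044357817 yaw tool 13.345272202835838
slide cm [  6.1195 -18.824    1.0485] rotvec [-0.0015  0.0018  0.1849] yaw now 0.2329189395143619 t 12.45
```

```bash
python3 -m creep '[{"slide":[1.22,-3.76,0],"angular":[0,0,0],"claw":0.2},{"slide":[1.22,-3.76,0],"angular":[0,0,0],"claw":0.2},{"slide":[1.22,-3.76,0],"angular":[0,0,0],"claw":0.2},{"slide":[1.22,-3.76,0],"angular":[0,0,0],"claw":0.2},{"slide":[1.22,-3.76,0],"angular":[0,0,0],"claw":0.2},{"slide":[0,0,0],"angular":[0,0,0.0925],"claw":0.2},{"slide":[0,0,0],"angular":[0,0,0.0925],"claw":0.2},{"slide":[0,0,0],"angular":[0,0,0],"claw":0.2},{"slide":[0,0,0],"angular":[0,0,0],"claw":0.2},{"slide":[0,0,0],"angular":[0,0,0],"claw":0.2}]'
python3 -c "
from h import *
goto(.5874,-.0157,.0645,.048)"
```

```text
t: 13.28
tcp_pos: [0.5872, -0.0168, 0.1249]
tool_rot: [1.0, 0.025, -0.001, -0.0]
force: [0.6, -0.1, -3.7]
finger_gap: 0.711
gripper_force: 56.2
slide cm [ 0.0432 -0.1074  6.0412] rotvec [-0.0008  0.0029  0.0012] yaw now 0.04920584820081597 t 13.2833
```

```bash
python3 -m creep '[{"slide":[0.04,-0.1,1.5],"angular":[0,0,0],"claw":0.2},{"slide":[0,0,2],"angular":[0,0,0],"claw":0.2},{"slide":[0,0,1.5],"angular":[0,0,0],"claw":0.2},{"slide":[0,0,0.7],"angular":[0,0,0],"claw":0.2},{"slide":[0,0,0],"angular":[0,0,0],"claw":0.2},{"slide":[0,0,0],"angular":[0,0,0],"claw":0.2},{"slide":[0,0,0],"angular":[0,0,0],"claw":0.2}]'
python3 -c "
from h import *
goto(.5874,-.0157,.0255,.048)"
```

```text
t: 13.87
tcp_pos: [0.5892, -0.016, 0.0701]
tool_rot: [1.0, 0.024, 0.001, 0.0]
force: [-0.8, -1.1, -3.2]
finger_gap: 0.709
gripper_force: 56.2
slide cm [-0.1839 -0.0418  4.4626] rotvec [ 0.0004 -0.0015 -0.0001] yaw now 0.04785504495843122 t 13.8667
```

```bash
python3 -m creep '[{"slide":[-0.17,-0.04,0.2],"angular":[0,0,0],"claw":0.2},{"slide":[0,0,0.8],"angular":[0,0,0],"claw":0.2},{"slide":[0,0,1],"angular":[0,0,0],"claw":0.2},{"slide":[0,0,1],"angular":[0,0,0],"claw":0.2},{"slide":[0,0,0.6],"angular":[0,0,0],"claw":0.2},{"slide":[0,0,0],"angular":[0,0,0],"claw":0.2},{"slide":[0,0,0],"angular":[0,0,0],"claw":0.2}]'
python3 -c "
from h import *
goto(.5874,-.0157,.0255,.048)"
```

```text
t: 14.45
tcp_pos: [0.5862, -0.0151, 0.0325]
tool_rot: [1.0, 0.024, -0.001, -0.0]
force: [0.1, -0.6, -3.2]
finger_gap: 0.71
gripper_force: 56.2
slide cm [0.1188 0.0651 0.6976] rotvec [-0.0005  0.0017  0.0001] yaw now 0.048073251369352206 t 14.45
```

```bash
python3 -m creep '[{"slide":[0.08,0.04,0.4],"angular":[0,0,0],"claw":0.2},{"slide":[0,0,0.3],"angular":[0,0,0],"claw":0.2},{"slide":[0,0,0.05],"angular":[0,0,0],"claw":0.2},{"slide":[0,0,0],"angular":[0,0,0],"claw":0.2}]' 
python3 -m creep '[{"slide":[0,0,0],"angular":[0,0,0],"claw":0.6},{"slide":[0,0,0],"angular":[0,0,0],"claw":0.7},{"slide":[0,0,0],"angular":[0,0,0],"claw":0.75},{"slide":[0,0,0],"angular":[0,0,0],"claw":0.75},{"slide":[0,0,-1],"angular":[0,0,0],"claw":0.75},{"slide":[0,0,-3],"angular":[0,0,0],"claw":0.9},{"slide":[0,0,-3],"angular":[0,0,0],"claw":1},{"slide":[0,0,-3],"angular":[0,0,0],"claw":1},{"slide":[0,0,-3],"angular":[0,0,0],"claw":1},{"slide":[0,0,0],"angular":[0,0,0],"claw":1}]' 
python3 box.py w11; python3 -c "
from h import *
goto(.48,-.24,.18,-.057)"
```

```text
t: 14.78
tcp_pos: [0.5875, -0.0156, 0.0258]
tool_rot: [1.0, 0.024, -0.0, -0.0]
force: [-0.6, 0.4, -2.2]
finger_gap: 0.708
gripper_force: 56.3
t: 15.62
tcp_pos: [0.5917, -0.0163, 0.1631]
tool_rot: [1.0, 0.024, 0.006, 0.002]
force: [-0.1, 0.2, 0.2]
finger_gap: 0.997
gripper_force: 0.0
box [    0.5872    -0.0157   195.5495    85.7078     2.747  24420.5   ]
w14 [  0.481   -0.0209  40.0873   8.0472 -87.4121 264.5   ]
w14 [    0.58      -0.0161   162.8874    67.4413     2.8186 11640.    ]
w14 [  0.6702  -0.0124  38.5669   4.1875 -87.2236 205.    ]
w14 [   0.6165    0.2017   98.4581   62.2584    3.7657 7283.5   ]
w41 [  0.4972  -0.0201  36.3725   7.3015 -87.4113 264.5   ]
w41 [    0.587     -0.0157   147.7931    61.1917     2.8186 11640.    ]
w41 [  0.6689  -0.0124  34.993    3.7994 -87.2233 205.    ]
w41 [   0.6202    0.1818   89.3343   56.4891    3.7657 7283.5   ]
slide cm [-12.0718  21.8389  -2.0084] rotvec [ 0.002  -0.0091  0.1052] yaw now 0.048190793014120444 t 15.6667
```

View pics/w11.png

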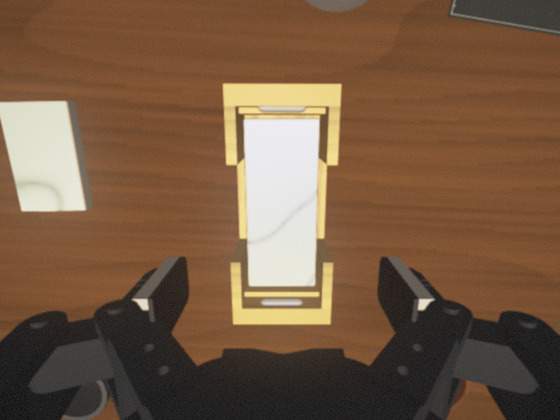

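Slab_top lies flat and centred on the cork at (282,200), within 0.5 mm of the box centre. Now the lid.

```bash
python3 -m creep '[{"slide":[-2.05,3.25,-0.2],"angular":[0,0,0],"claw":1},{"slide":[-2.05,3.25,-0.2],"angular":[0,0,0],"claw":1},{"slide":[-2.05,3.25,-0.2],"angular":[0,0,0],"claw":1},{"slide":[-2.05,3.25,-0.2],"angular":[0,0,0],"claw":1},{"slide":[-2.05,3.25,-0.2],"angular":[0,0,0],"claw":1},{"slide":[-2.05,3.25,-0.2],"angular":[0,0,0],"claw":1},{"slide":[-2.05,3.25,-0.2],"angular":[0,0,0],"claw":1},{"slide":[-2.05,3.25,-0.2],"angular":[0,0,0],"claw":1},{"slide":[-2.05,3.25,-0.2],"angular":[0,0,0],"claw":1},{"slide":[-2.05,3.25,-0.2],"angular":[0,0,0],"claw":1}]' >/dev/null
python3 -m creep '[{"slide":[0,0,0],"angular":[0,0,0.105],"claw":1},{"slide":[0,0,0],"angular":[0,0,0],"claw":1},{"slide":[0,0,0],"angular":[0,0,0],"claw":1}]'
python3 m1.py w12
```

```text
t: 16.75
tcp_pos: [0.3975, -0.3494, 0.1752]
tool_rot: [1.0, -0.028, -0.001, -0.001]
force: [0.0, -0.1, 0.8]
finger_gap: 1.0
gripper_force: 0.0
[ 0.398  -0.3488  0.1753] [ 0.9985 -0.0546 -0.0012] [-0.3865 -0.2046 -0.015 ]
yel 0.005 [    0.4561    -0.356    210.6561    91.8119    -3.2091 18804.5   ]
yel 0.0285 [    0.4567    -0.3558   194.7666    84.8867    -3.2091 18804.5   ]
yel 0.066 [    0.4576    -0.3554   169.4109    73.8357    -3.209  18804.5   ]
```

View pics/w12.png

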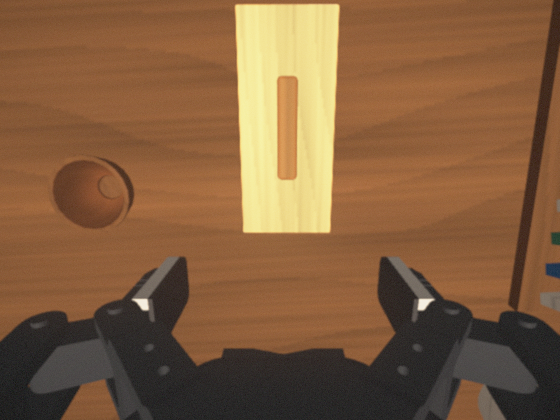

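The lid is clear at (287,118), with its grip bar at (287,128) centred on the plate. The plate size at the 28.5 mm plane comes out 194.8 x 84.9 mm, so the height agrees.

```bash
python3 -m creep '[{"slide":[3,0.2,1],"angular":[0,0,0],"claw":1},{"slide":[2.9,0.15,3],"angular":[0,0,0],"claw":1},{"slide":[0,0,3],"angular":[0,0,0],"claw":1},{"slide":[0,0,3],"angular":[0,0,0],"claw":1},{"slide":[0,0,1.5],"angular":[0,0,0],"claw":1},{"slide":[0,0,0],"angular":[0,0,0],"claw":1},{"slide":[0,0,0],"angular":[0,0,0],"claw":1},{"slide":[0,0,0],"angular":[0,0,0],"claw":1}]' 60
python3 -c "
from h import *
goto(.4567,-.3555,.0345,-.056)"
```

```text
t: 17.47
tcp_pos: [0.458, -0.3565, 0.0619]
tool_rot: [1.0, -0.027, 0.0, 0.0]
force: [0.8, -0.7, -0.3]
finger_gap: 0.999
gripper_force: 0.0
slide cm [-0.1345 -0.0988  2.7361] rotvec [ 0.0009 -0.001   0.0012] yaw now -0.05478121898359759 t 17.4667
```

```bash
python3 -m creep '[{"slide":[-0.12,-0.09,0.5],"angular":[0,0,0],"claw":1},{"slide":[0,0,1],"angular":[0,0,0],"claw":1},{"slide":[0,0,0.7],"angular":[0,0,0],"claw":1},{"slide":[0,0,0.4],"angular":[0,0,0],"claw":0.5},{"slide":[0,0,0],"angular":[0,0,0],"claw":0},{"slide":[0,0,0],"angular":[0,0,0],"claw":-0.4},{"slide":[0,0,0],"angular":[0,0,0],"claw":-0.8},{"slide":[0,0,0],"angular":[0,0,0],"claw":-1},{"slide":[0,0,0],"angular":[0,0,0],"claw":-1},{"slide":[0,0,0],"angular":[0,0,0],"claw":-1}]' 60
python3 -c "
from h import *
goto(.4567,-.3555,.0345,-.056);print(manip.sense()['force'])"
```

```text
t: 18.3
tcp_pos: [0.4561, -0.3562, 0.0353]
tool_rot: [1.0, -0.028, 0.0, 0.0]
force: [0.2, -0.2, 1.2]
finger_gap: 0.171
gripper_force: 58.9
slide cm [ 0.0562 -0.0779  0.0819] rotvec [ 0.0007 -0.0006 -0.001 ] yaw now -0.05697669772417026 t 18.3
[ 0.2226 -0.1806  1.1684]
```

```bash
python3 -m creep '[{"slide":[0,0,-0.5],"angular":[0,0,0],"claw":-1},{"slide":[0,0,-1.5],"angular":[0,0,0],"claw":-1},{"slide":[0,0,-3],"angular":[0,0,0],"claw":-1},{"slide":[0,0,-3],"angular":[0,0,0],"claw":-1},{"slide":[0,0,-3],"angular":[0,0,0],"claw":-1},{"slide":[0,0,-0.6],"angular":[0,0,0],"claw":-1},{"slide":[0,0,0],"angular":[0,0,0],"claw":-1},{"slide":[0,0,0],"angular":[0,0,0],"claw":-1}]'
python3 - <<'E'
from h import *
C,im=snap('wrist','w13');s=manip.sense();M=R.from_quat(s['tool_rot']).as_matrix()
for o in quad(yellow(im),C,s['tcp_pos'][2]-.0068,s['tcp_pos']):
    t=M.T@np.array([o[0]-s['tcp_pos'][0],o[1]-s['tcp_pos'][1],0]);print(np.array(o),'far edge',t[0]+o[2]/2000,t,np.degrees(np.arctan2(M[1,0],M[0,0])))
goto(.5867,-.0157,.147,.048)
E
```

```text
t: 18.97
tcp_pos: [0.4555, -0.3555, 0.1508]
tool_rot: [1.0, -0.029, -0.0, -0.0]
force: [-0.5, 0.8, -1.9]
finger_gap: 0.172
gripper_force: 58.8
[   0.4417   -0.3548   89.2919   15.3773   -3.5136 4098.    ] far edge 0.03137479367010705 [-0.0133  0.0006  0.    ] -3.2683841306686636
slide cm [ 11.2134 -34.6244   0.3307] rotvec [-0.0021  0.0019 -0.105 ] yaw now -0.057044064300100755 t 19.0167
```

View pics/w13.png

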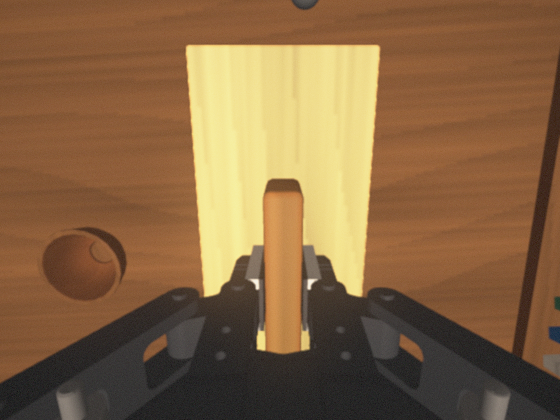

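The lid is held by the bar; its far edge runs from (187,45) to (379,45) and looks symmetric and level.

```bash
python3 - <<'E'
from h import *
s=manip.sense();C=cam('wrist',s);M=R.from_quat(s['tool_rot']).as_matrix();P=plane(C,[(187,45),(379,45)],s['tcp_pos'][2]-.0068)
print((P-s['tcp_pos'])@M)
E
python3 -m creep '[{"slide":[1.12,-3.46,0],"angular":[0,0,0],"claw":-1},{"slide":[1.12,-3.46,0],"angular":[0,0,0],"claw":-1},{"slide":[1.12,-3.46,0],"angular":[0,0,0],"claw":-1},{"slide":[1.12,-3.46,0],"angular":[0,0,0],"claw":-1},{"slide":[1.12,-3.46,0],"angular":[0,0,0],"claw":-1},{"slide":[1.12,-3.46,0],"angular":[0,0,0],"claw":-1},{"slide":[1.12,-3.46,0],"angular":[0,0,0],"claw":-1},{"slide":[1.12,-3.46,0],"angular":[0,0,0],"claw":-1},{"slide":[1.12,-3.46,0],"angular":[0,0,0],"claw":-1},{"slide":[1.12,-3.46,0],"angular":[0,0,0],"claw":-1}]' >/dev/null
python3 -m creep '[{"slide":[0,0,0],"angular":[0,0,-0.105],"claw":-1},{"slide":[0,0,0],"angular":[0,0,0],"claw":-1},{"slide":[0,0,0],"angular":[0,0,0],"claw":-1},{"slide":[0,0,0],"angular":[0,0,0],"claw":-1}]'
python3 -c "
from h import *
goto(.5867,-.0157,.110,.048);print(manip.sense()['force'])"
```

```text
[[ 0.0973 -0.0408  0.0067]
 [ 0.0973  0.0406  0.0065]]
t: 20.18
tcp_pos: [0.5863, -0.0175, 0.1496]
tool_rot: [1.0, 0.023, -0.001, -0.0]
force: [-0.1, -0.2, -1.9]
finger_gap: 0.173
gripper_force: 59.0
slide cm [ 0.0573 -0.1801  3.9628] rotvec [-0.0005  0.003  -0.0029] yaw now 0.0451457706800179 t 20.1833
[-0.1299 -0.2067 -1.918 ]
```

```bash
python3 -m creep '[{"slide":[0.08,-0.18,1],"angular":[0,0,0.003],"claw":-1},{"slide":[0,0,1.5],"angular":[0,0,0],"claw":-1},{"slide":[0,0,1.3],"angular":[0,0,0],"claw":-1},{"slide":[0,0,0.4],"angular":[0,0,0],"claw":-1},{"slide":[0,0,0],"angular":[0,0,0],"claw":-1},{"slide":[0,0,0],"angular":[0,0,0],"claw":-1},{"slide":[0,0,0],"angular":[0,0,0],"claw":-1}]'
python3 -c "
from h import *
goto(.587,-.0157,.0925,.048);print(manip.sense()['force'])"
```

```text
t: 20.77
tcp_pos: [0.5886, -0.0156, 0.1095]
tool_rot: [1.0, 0.022, 0.001, 0.0]
force: [-0.0, -0.1, -1.2]
finger_gap: 0.175
gripper_force: 59.0
slide cm [-0.1608  0.0045  1.6953] rotvec [ 0.0003 -0.0011 -0.004 ] yaw now 0.04396141867863312 t 20.7667
[-0.0143 -0.1117 -1.1703]
```

```bash
python3 -m creep '[{"slide":[-0.14,0,0.2],"angular":[0,0,-0.004],"claw":-1},{"slide":[0,0,0.4],"angular":[0,0,0],"claw":-1},{"slide":[0,0,0.4],"angular":[0,0,0],"claw":-1},{"slide":[0,0,0.3],"angular":[0,0,0],"claw":-1},{"slide":[0,0,0],"angular":[0,0,0],"claw":-1},{"slide":[0,0,0],"angular":[0,0,0],"claw":-1},{"slide":[0,0,0],"angular":[0,0,0],"claw":-1}]'
python3 -c "
from h import *
goto(.587,-.0157,.0925,.048);print(manip.sense()['force'])"
```

```text
t: 21.35
tcp_pos: [0.5868, -0.0151, 0.096]
tool_rot: [1.0, 0.025, 0.0, -0.0]
force: [0.5, 0.6, -1.1]
finger_gap: 0.173
gripper_force: 59.0
slide cm [0.0155 0.0617 0.3462] rotvec [-0.     -0.0001  0.001 ] yaw now 0.04903534478545664 t 21.35
[ 0.5359  0.6093 -1.1356]
```

```bash
python3 -m creep '[{"slide":[0.02,0.03,0.15],"angular":[0,0,0],"claw":-1},{"slide":[0,0,0.12],"angular":[0,0,0],"claw":-1},{"slide":[0,0,0.08],"angular":[0,0,0],"claw":-1},{"slide":[0,0,0],"angular":[0,0,0],"claw":-1},{"slide":[0,0,0],"angular":[0,0,0],"claw":-1}]'
python3 -c "
from h import *
goto(.587,-.0157,.0925,.048);print(manip.sense()['force'])"
```

```text
t: 21.77
tcp_pos: [0.5868, -0.0154, 0.0925]
tool_rot: [1.0, 0.024, -0.0, -0.0]
force: [-0.6, 0.4, -0.0]
finger_gap: 0.174
gripper_force: 59.3
slide cm [0.0201 0.0284 0.004 ] rotvec [-0.      0.0003  0.001 ] yaw now 0.04896845212789986 t 21.7667
[-0.6463  0.396  -0.0408]
```

The force shows the lid's weight is taken by the rollers. I'll release and rise.

```bash
python3 -m creep '[{"slide":[0,0,0],"angular":[0,0,0],"claw":-0.4},{"slide":[0,0,0],"angular":[0,0,0],"claw":-0.1},{"slide":[0,0,0],"angular":[0,0,0],"claw":0},{"slide":[0,0,0],"angular":[0,0,0],"claw":0},{"slide":[0,0,-1.5],"angular":[0,0,0],"claw":0},{"slide":[0,0,-3],"angular":[0,0,0],"claw":0},{"slide":[0,0,-3],"angular":[0,0,0],"claw":0},{"slide":[0,0,-3],"angular":[0,0,0],"claw":0},{"slide":[-2,0,-1],"angular":[0,0,0],"claw":0},{"slide":[0,0,0],"angular":[0,0,0],"claw":0}]'
python3 - <<'E'
from h import *
import pickle
C,im=snap('wrist','w14');C2,i2=snap('scene','s14');C3,i3=snap('side','d14')
pickle.dump(C,open('pics/w14.pkl','wb'))
print(manip.sense()['tcp_pos'])
for z in(.066,.0857):
  for o in quad(yellow(im),C,z): print(z,np.array(o))
a=cv2.resize(im,(400,300));u,v=proj(C2,[.587,-.0157,.08])[0].astype(int);b=cv2.resize(i2[v-60:v+60,u-80:u+80],(400,300))
u,v=proj(C3,[.587,-.0157,.08])[0].astype(int);c=cv2.resize(i3[v-60:v+60,u-80:u+80],(400,300))
cv2.imwrite('pics/v14.png',np.vstack([np.hstack([a,b]),np.hstack([c,c*0])]))
E
```

```text
t: 22.6
tcp_pos: [0.5661, -0.0164, 0.2106]
tool_rot: [1.0, 0.025, 0.001, 0.001]
force: [-1.2, 0.2, -0.5]
finger_gap: 0.501
gripper_force: 0.0
[ 0.5668 -0.0163  0.2069]
0.066 [    0.5841    -0.0156   208.2726    91.2618     2.8512 22768.    ]
0.0857 [    0.5874    -0.0153   193.9396    84.9813     2.8512 22768.    ]
```

View pics/v14.png

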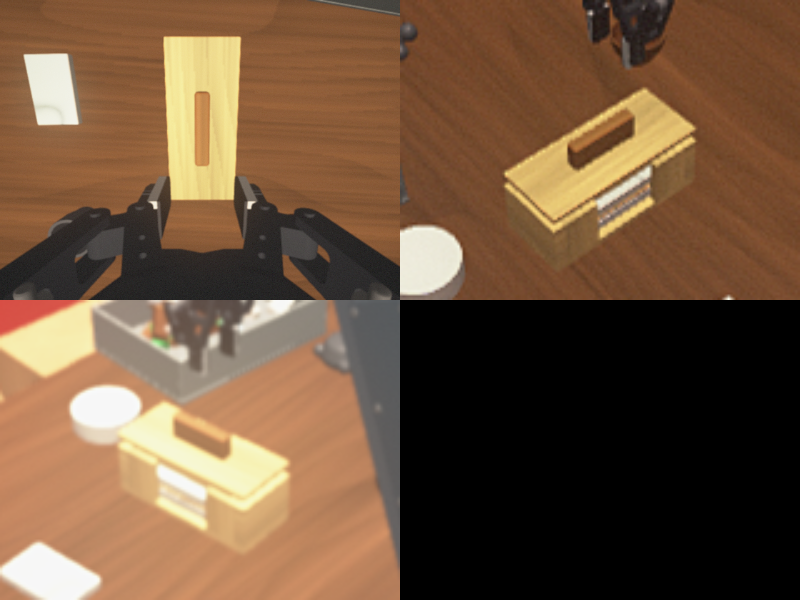

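The lid stands level and proud on the box: the gap to the rim is even in both outside views, and the plate top is at about 85.7 mm, centred within 0.5 mm. I have now viewed more pictures than the 10 allowed, so I'll go on with numbers only. Next I shut the fingers and press the +x end.

```bash
python3 -m creep '[{"slide":[3.3,0,0],"angular":[0,0,0],"claw":-1},{"slide":[3.3,0,0],"angular":[0,0,0],"claw":-1},{"slide":[3.2,0,0],"angular":[0,0,0],"claw":-1},{"slide":[0,0,3],"angular":[0,0,0],"claw":-1},{"slide":[0,0,3],"angular":[0,0,0],"claw":-1},{"slide":[0,0,3],"angular":[0,0,0],"claw":-1},{"slide":[0,0,1],"angular":[0,0,0],"claw":-1},{"slide":[0,0,0],"angular":[0,0,0],"claw":-1},{"slide":[0,0,0],"angular":[0,0,0],"claw":-1}]' 
python3 -c "
from h import *
goto(.6649,-.012,.0857,.048);print(manip.sense()['force'])"
```

```text
t: 23.5
tcp_pos: [0.6648, -0.0116, 0.1065]
tool_rot: [1.0, 0.024, -0.001, -0.0]
force: [-0.1, -0.3, 0.7]
finger_gap: -0.001
gripper_force: 0.0
slide cm [0.0071 0.0452 2.0774] rotvec [-0.0004  0.0017  0.0009] yaw now 0.04893586573608833 t 23.5
[-0.1438 -0.2614  0.6886]
```

```bash
python3 -m creep '[{"slide":[0,0.04,1],"angular":[0,0,0],"claw":-1},{"slide":[0,0,0.7],"angular":[0,0,0],"claw":-1},{"slide":[0,0,0.3],"angular":[0,0,0],"claw":-1},{"slide":[0,0,0.3],"angular":[0,0,0],"claw":-1},{"slide":[0,0,0],"angular":[0,0,0],"claw":-1}]' 
python3 -m creep '[{"slide":[0,0,0.2],"angular":[0,0,0],"claw":-1},{"slide":[0,0,0.2],"angular":[0,0,0],"claw":-1},{"slide":[0,0,0],"angular":[0,0,0],"claw":-1}]'
python3 -m creep '[{"slide":[0,0,0.2],"angular":[0,0,0],"claw":-1},{"slide":[0,0,0.2],"angular":[0,0,0],"claw":-1},{"slide":[0,0,0],"angular":[0,0,0],"claw":-1}]'
```

```text
t: 23.92
tcp_pos: [0.6646, -0.012, 0.0844]
tool_rot: [1.0, 0.024, -0.0, -0.0]
force: [-0.5, 0.8, 0.1]
finger_gap: 0.002
gripper_force: 0.0
t: 24.17
tcp_pos: [0.6655, -0.0121, 0.0808]
tool_rot: [1.0, 0.024, 0.001, 0.0]
force: [1.4, -1.0, 0.5]
finger_gap: 0.002
gripper_force: 0.4
t: 24.42
tcp_pos: [0.6648, -0.012, 0.0762]
tool_rot: [1.0, 0.024, -0.0, -0.0]
force: [-0.4, -0.2, -0.1]
finger_gap: -0.002
gripper_force: 0.1
```

```bash
python3 -m creep '[{"slide":[0,0,0.1],"angular":[0,0,0],"claw":-1},{"slide":[0,0,0.1],"angular":[0,0,0],"claw":-1},{"slide":[0,0,0],"angular":[0,0,0],"claw":-1}]'
python3 -m creep '[{"slide":[0,0,0.1],"angular":[0,0,0],"claw":-1},{"slide":[0,0,0],"angular":[0,0,0],"claw":-1},{"slide":[0,0,0],"angular":[0,0,0],"claw":-1}]'
python3 -c "
from h import *
goto(.5091,-.0194,.13,.048);print(manip.sense()['force'])"
```

```text
t: 24.67
tcp_pos: [0.6649, -0.012, 0.0759]
tool_rot: [1.0, 0.025, 0.0, 0.0]
force: [-2.1, -0.0, 7.6]
finger_gap: 0.002
gripper_force: 3.7
t: 24.92
tcp_pos: [0.6649, -0.012, 0.0758]
tool_rot: [1.0, 0.025, 0.0, 0.0]
force: [-2.9, 0.7, 12.3]
finger_gap: -0.001
gripper_force: 5.8
slide cm [-15.5972  -0.0255  -5.4263] rotvec [ 0.0003 -0.0004  0.0013] yaw now 0.049292829559333215 t 24.9167
[-2.9254  0.7185 12.319 ]
```

```bash
python3 -m creep '[{"slide":[0,0,0.1],"angular":[0,0,0],"claw":-1},{"slide":[0,0,0.1],"angular":[0,0,0],"claw":-1},{"slide":[0,0,0],"angular":[0,0,0],"claw":-1}]'
```

```text
t: 25.17
tcp_pos: [0.665, -0.012, 0.0756]
tool_rot: [1.0, 0.025, 0.0, 0.0]
force: [-6.8, 1.0, 19.1]
finger_gap: -0.0
gripper_force: 10.0
```

It stalls rigidly at about 75.5 mm, so the +x end is down on the rim. Now the -x end.

```bash
python3 -m creep '[{"slide":[0,0,-2],"angular":[0,0,0],"claw":-1},{"slide":[0,0,-3],"angular":[0,0,0],"claw":-1},{"slide":[-3,0,-2],"angular":[0,0,0],"claw":-1},{"slide":[-3.2,0,0],"angular":[0,0,0],"claw":-1},{"slide":[-3.2,0,0],"angular":[0,0,0],"claw":-1},{"slide":[-3.2,0,0],"angular":[0,0,0],"claw":-1},{"slide":[-3,0,0],"angular":[0,0,0],"claw":-1},{"slide":[0,0,0],"angular":[0,0,0],"claw":-1},{"slide":[0,0,0],"angular":[0,0,0],"claw":-1},{"slide":[0,0,0],"angular":[0,0,0],"claw":-1}]' >/dev/null
python3 - <<'E'
from h import *
C,im=snap('wrist','w15');
for o in quad(yellow(im),C,.08): print(np.array(o))
goto(.5091,-.0194,.0945,.048)
E
```

```text
[    0.5646    -0.0159   155.1459    87.0487     2.8374 34154.    ]
slide cm [-0.1812 -0.0744  4.7266] rotvec [ 0.0007 -0.0025  0.0009] yaw now 0.04892974486035996 t 26.05
```

```bash
python3 -m creep '[{"slide":[-0.15,-0.05,2],"angular":[0,0,0],"claw":-1},{"slide":[0,0,2],"angular":[0,0,0],"claw":-1},{"slide":[0,0,0.7],"angular":[0,0,0],"claw":-1},{"slide":[0,0,0.3],"angular":[0,0,0],"claw":-1},{"slide":[0,0,0],"angular":[0,0,0],"claw":-1}]' 
python3 -m creep '[{"slide":[0,0,0.3],"angular":[0,0,0],"claw":-1},{"slide":[0,0,0.2],"angular":[0,0,0],"claw":-1},{"slide":[0,0,0],"angular":[0,0,0],"claw":-1}]'
python3 -m creep '[{"slide":[0,0,0.2],"angular":[0,0,0],"claw":-1},{"slide":[0,0,0.2],"angular":[0,0,0],"claw":-1},{"slide":[0,0,0],"angular":[0,0,0],"claw":-1}]'
```

```text
t: 26.47
tcp_pos: [0.5081, -0.0193, 0.0908]
tool_rot: [1.0, 0.025, -0.0, -0.0]
force: [0.4, 0.4, -0.2]
finger_gap: 0.003
gripper_force: 0.0
t: 26.72
tcp_pos: [0.5086, -0.0194, 0.0872]
tool_rot: [1.0, 0.025, 0.001, 0.0]
force: [0.7, -0.3, 3.1]
finger_gap: 0.002
gripper_force: 1.4
t: 26.97
tcp_pos: [0.5089, -0.0196, 0.0834]
tool_rot: [1.0, 0.024, 0.002, 0.0]
force: [1.1, 0.1, 2.0]
finger_gap: 0.003
gripper_force: 1.2
```

```bash
python3 -m creep '[{"slide":[0,0,0.2],"angular":[0,0,0],"claw":-1},{"slide":[0,0,0.2],"angular":[0,0,0],"claw":-1},{"slide":[0,0,0],"angular":[0,0,0],"claw":-1}]'
python3 -m creep '[{"slide":[0,0,0.2],"angular":[0,0,0],"claw":-1},{"slide":[0,0,0.2],"angular":[0,0,0],"claw":-1},{"slide":[0,0,0],"angular":[0,0,0],"claw":-1}]'
python3 -m creep '[{"slide":[0,0,0.15],"angular":[0,0,0],"claw":-1},{"slide":[0,0,0.1],"angular":[0,0,0],"claw":-1},{"slide":[0,0,0],"angular":[0,0,0],"claw":-1}]'
```

```text
t: 27.22
tcp_pos: [0.5068, -0.019, 0.078]
tool_rot: [1.0, 0.025, -0.001, -0.0]
force: [0.5, -0.1, 0.3]
finger_gap: -0.001
gripper_force: 0.0
t: 27.47
tcp_pos: [0.5069, -0.019, 0.0742]
tool_rot: [1.0, 0.025, -0.001, -0.0]
force: [-1.1, -1.2, 1.2]
finger_gap: 0.003
gripper_force: 0.7
t: 27.72
tcp_pos: [0.5069, -0.0191, 0.074]
tool_rot: [1.0, 0.025, -0.0, 0.0]
force: [-4.0, 0.7, 21.0]
finger_gap: 0.002
gripper_force: 10.5
```

The -x end snapped and stalls at 74.0 mm. I'll check the +x end again with a light press.

```bash
python3 -m creep '[{"slide":[0,0,-2],"angular":[0,0,0],"claw":-1},{"slide":[0,0,-3],"angular":[0,0,0],"claw":-1},{"slide":[3,0,-2],"angular":[0,0,0],"claw":-1},{"slide":[3.2,0,0],"angular":[0,0,0],"claw":-1},{"slide":[3.2,0,0],"angular":[0,0,0],"claw":-1},{"slide":[3.2,0,0],"angular":[0,0,0],"claw":-1},{"slide":[3.2,0,0],"angular":[0,0,0],"claw":-1},{"slide":[0,0,2],"angular":[0,0,0],"claw":-1},{"slide":[0,0,2],"angular":[0,0,0],"claw":-1},{"slide":[0,0,0],"angular":[0,0,0],"claw":-1}]' >/dev/null
python3 -m creep '[{"slide":[0,0,0],"angular":[0,0,0],"claw":-1},{"slide":[0,0,0],"angular":[0,0,0],"claw":-1}]'
```

```text
t: 28.72
tcp_pos: [0.6652, -0.0115, 0.1022]
tool_rot: [1.0, 0.024, -0.0, -0.0]
force: [0.7, 1.0, 0.1]
finger_gap: -0.002
gripper_force: 0.0
```

```bash
python3 -m creep '[{"slide":[0,0,1],"angular":[0,0,0],"claw":-1},{"slide":[0,0,0.9],"angular":[0,0,0],"claw":-1},{"slide":[0,0,0.5],"angular":[0,0,0],"claw":-1},{"slide":[0,0,0],"angular":[0,0,0],"claw":-1},{"slide":[0,0,0],"angular":[0,0,0],"claw":-1}]'
python3 -m creep '[{"slide":[0,0,0.2],"angular":[0,0,0],"claw":-1},{"slide":[0,0,0.2],"angular":[0,0,0],"claw":-1},{"slide":[0,0,0.1],"angular":[0,0,0],"claw":-1},{"slide":[0,0,0],"angular":[0,0,0],"claw":-1}]'
```

```text
t: 29.13
tcp_pos: [0.6649, -0.0114, 0.0775]
tool_rot: [1.0, 0.024, -0.001, -0.0]
force: [-0.0, -0.5, -0.3]
finger_gap: 0.001
gripper_force: 0.0
t: 29.47
tcp_pos: [0.6658, -0.0116, 0.0742]
tool_rot: [1.0, 0.025, 0.001, 0.0]
force: [-1.1, 0.6, 5.4]
finger_gap: 0.0
gripper_force: 2.3
```

```bash
python3 -m creep '[{"slide":[0,0,-2],"angular":[0,0,0],"claw":-1},{"slide":[0,0,-4],"angular":[0,0,0],"claw":-1},{"slide":[-3,0,-4],"angular":[0,0,0],"claw":-1},{"slide":[-3.5,0,-3],"angular":[0,0,0],"claw":-1},{"slide":[-3,0,0],"angular":[0,0,0],"claw":-1},{"slide":[0,0,0],"angular":[0,0,0],"claw":-1},{"slide":[0,0,0],"angular":[0,0,0],"claw":-1},{"slide":[0,0,0],"angular":[0,0,0],"claw":-1},{"slide":[0,0,0],"angular":[0,0,0],"claw":-1}]'
python3 - <<'E'
from h import *
C,im=snap('wrist','w16')
for o in quad(yellow(im),C,.074): print(np.array(o))
print(manip.sense()['force'])
E
```

```text
t: 30.22
tcp_pos: [0.5801, -0.0159, 0.1932]
tool_rot: [1.0, 0.024, 0.001, 0.0]
force: [-0.8, -0.3, -0.2]
finger_gap: 0.003
gripper_force: 0.0
[   0.5812   -0.0159   80.0699   13.1486    2.4338 1193.5   ]
[    0.5891    -0.0151   192.1871    85.0273     2.7813 17768.    ]
[0.3704 0.2493 0.3406]
```

```bash
python3 -c "
from station import ticket
print(ticket.sign_off())"
```

```text
the job is handed in; nothing more can be done
None
```

Handed in at about 30 s with cork, slab and lid in place and both lid ends pressed flush by measurement (74.0 and 74.2 mm); no verdict was returned, and I viewed 13 pictures instead of the 10 allowed.

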